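# Two-way check of the long roller-lever limit switch on a sanding end stop

### The job

Before the sander is used, test the end-stop limit switch that has the longer roller arm: with the fingers push its arm over to the left (as seen from the robot) until it clicks, keep it there a moment, let it spring back upright on its own, then do the same to the right. Do not bend the arm right over to its end stop, and leave the short-armed switch and the loose things on the bench alone.

Things in the scene. Friction and masses are not known exactly. Their poses are not given: they have to be found in the camera images.
- station: Fixed plywood board 170 (x) x 540 (y) x 18 mm; origin centre of its underside, on the bench; x away from the robot side, y left, z up. Two 12 mm guard bars along y, at x = -40 and 0, 300 to 312 mm above the bench, keep a vertical tool off the switches: reach in under them from the robot's side, tool tilted 30 to 45 degrees. Posts at x = 30, y = +-250, heads 100 (x) x 30 mm; low fence at x = 72.
- long_switch: Fixed switch with the longer arm, 80 to 110 mm left or right of the board's middle (the two swap places). Grey housing 44 (x) x 52 (y) x 76 mm high, axes like the station's within 6 degrees; origin centre of underside, 18 mm above the bench. About 3 N at the roller deflects it. Dark ribs on the round front face 30 degrees either side of upright: an arm over a rib has clicked.
- long_pivot (a point): The arm's pivot axis on the long switch, 55 mm above the switch's underside, 41 mm in front of its origin (-x); lies in the mid plane of the roller. The pivot axis runs along the switch's x.
- long_roller (a point): Centre of the black roller (28 mm diameter, 16 mm wide along x) at the tip of the longer arm, 100 mm from the pivot; at rest it is straight above it, 173 mm above the bench. The arm behind it is a steel bar 14 mm wide and 6 mm thick. The roller does not spin.
- long_arm (a joint): Angle of the longer arm (rad): 0 upright at rest, positive when its roller is over to the left (+y of the switch), negative to the right. Sprung to 0 from both sides (0.5 N m per rad), comes back by itself and stays nowhere else. Clicks at 0.45 either way; end stops at 1.15, do not go past 1.0.
- short_roller (a point): Centre of the same roller on the other switch, of the same housing but with an arm only 50 mm long; at rest 123 mm above the bench. To be left alone.
- short_arm (a joint): Angle of the short arm (rad), same sense and spring; 0 upright. Must stay within 0.3.
- sanding_block: Loose bystander: wooden sanding block 65 x 110 x 36 mm with a cork sole, on the bench in front of the board; origin centre of underside.
- file: Loose bystander: flat file with wooden handle, about 225 mm long along its y and 28 mm high, on the bench in front of the board; origin near the middle, at its underside.
- blank: Loose bystander: plain beech blank 160 x 60 x 30 mm lying on the bench off the board's right end; origin centre of underside.
- glue: Loose bystander: white glue bottle, 60 mm diameter, 150 mm high, standing on the bench off the board's left end; origin centre of underside.

How it is judged:
On the way, in this order (a step that is already met when the one before it is completed fails the run):
1. the long arm is pushed to the left past its click (over 0.45 rad) by the fingers (value of joint long_arm above 0.45 rad and contact force between the fingers and long_switch above 0.3 N), for 0.2 s.
2. it is released and back upright within 0.12 rad (value of joint long_arm between -0.12 and 0.12 rad and contact force between each of the arm, the fingers and long_switch below 0.1 N), for 0.2 s.
3. the long arm is pushed to the right past its click (below -0.45 rad) by the fingers (value of joint long_arm below -0.45 rad and contact force between the fingers and long_switch above 0.3 N), for 0.2 s.
At the end, for the whole second after the job is handed in: After clicking to the left and then to the right, the long arm is released and at rest upright within 0.12 rad, and the short arm is upright within 0.12 rad too (value of joint long_arm between -0.12 and 0.12 rad and value of joint short_arm between -0.12 and 0.12 rad and velocity of joint long_arm between -0.1 and 0.1 rad/s); the robot touches nothing.
It fails at once if the long arm is bent right over (beyond 1.0 rad) towards its end stop (value of joint long_arm above 1 rad or value of joint long_arm below -1 rad).
It fails at once if the short-armed switch is operated (arm beyond 0.3 rad) (value of joint short_arm above 0.3 rad or value of joint short_arm below -0.3 rad).
It fails at once if a loose thing on the bench is shifted by more than 30 mm (distance of any of sanding_block, file, blank, glue from where it was at the start of the episode above 0.03 m).
It also fails if it takes over 61 s, if anything falls off the work surface, if the arm or the gripper's body presses on something with over 40 N, if the wrist force passes 120 N, or if a joint passes its speed limit or range.

### The arm

A 7-joint arm with a two-finger parallel gripper is mounted at the origin on the work surface. World frame = base frame: x ahead of the robot, y to its left, z up, the work surface at z = 0. Lengths are in m, angles in rad, forces in N, time in s.
With the tool pointing down it reaches from about 0.425 to 0.925 m from the base axis. Payload 6.8 kg.
Tool frame: the origin (TCP) lies on the front face of the gripper's body, between the roots of the fingers; the fingertips stand 73 mm ahead of it and the grasp point (between the pads) lies 54 mm ahead of it; z points along the fingers, y is the direction in which the jaws open and shut (so a half turn about z gives the same grasp; the last joint's range is limited). The gripper opens to 85 mm and grips with 20 to 120 N. Pads are 22 mm wide; open, the fingers measure 114 mm over their backs; the gripper's body (76 mm by 85 mm) begins 54 mm behind the grasp point. The pads swing forward as they close: fully open they stand 13 mm farther back than shut.
Start: joints at [-1.235, 0.477, 0.022, 1.555, -0.011, 1.109, -0.083], TCP at [0.29, 0.61, 0.304] pointing down, gripper open.
Joint ranges: [-2.96, 2.96], [-0.34, 2.1], [-1.41, 1.46], [0.24, 2.44], [-1.37, 4.51], [0.17, 1.92], [-2.96, 2.96]. Speed limits (rad/s): [2.39, 2.39, 3.14, 3.14, 3.14, 3.14, 3.14].

### API

Orientations are given as a rotation vector (axis times angle).
In Python, from bench import * gives the robot as it stands.
- The arm moves only by the tool jog_arm, never from a script. Its argument "plan" is a list of rows, each a list of 2 entries, a list of its own where there are three numbers: the shift along the world's x, y, z in cm, then the turn about the world's z in rad. In form: [[[tx, ty, tz], twist], ...]. A call has 1 to 12 rows; each row shifts and turns the commanded pose from where the row before left it; what a row does not reach is not made up. A row lasts 1/10 s, in which the tool goes at most 50 mm and 8.59 degrees, less where a joint would pass 70% of its speed; a pose out of reach is approached as far as the arm can. A call is refused whole if a number of a shift passes 5 or a number of a turn 0.15, either way. A call with a gripper value outside its range is refused whole. "hand" is the finger opening in cm, from 0 to 8.54, set as the call begins (left out, the last holds). The fingers move at their own pace and stop on an object; "grip_force" is the grip in N (left out, the last holds). Time passes only in rows, so rows that do not move let the fingers close. It gives the time, the measured TCP pose, the force and the opening at its end, in the units of the state.
- get_obs(): the state, without advancing time (a new reading comes with each control period).
- grab_frame(name): name is "scene" or "top"; returns the picture (480x640x3 uint8, red, green, blue); there is no depth.
- get_calibration(name): a dict with "intrinsics" (3x3 intrinsics, pixels), "k1" (the pictures are not rectified: a ray, as slopes to the right and down, at radius r is drawn at 1 + k1 r^2 times it, then the intrinsics apply), "xyz" and "orientation" of the camera in the world. Camera axes: x right, y down, z forward; pixel columns grow to the right and rows downward; lengths in m; the calibration is good to about 2 mm. A picture is of the moment at which its call begins. get_calibration takes no time and is no camera call.
- hand_in(): hands the job in, once; it reports no verdict.
The state is a dict: "clock": time; "joints": joint angles; "qvel": joint speeds; "tau": joint torques, N m; "tcp_pos": TCP position; "orientation": TCP orientation; "contact_force": force on the tool from outside, world axes, zero at the start; "moment": the same for the moment, N m; "grip_width": finger opening in m.
Only numpy, scipy, OpenCV 4.12 (cv2) and the standard library are available. Lean on these libraries where they do the work, as an engineer would, in place of code of your own. Each camera call takes 0.05 s, during which the arm holds its last target. There are 200 camera calls.

## Working session

There is one attempt and no reset: what is moved stays moved. The work goes in short steps, Python scripts to look and compute and a tool call to move; the robot and the scene stay as the last step left them, time stands still between calls to the robot, and variables do not carry over. Pictures are saved under pics/ and viewed, about 8 in all and at most 12, crops included, and the job is handed in when it is done.

Besides the shell and the picture viewer there is one more tool, called after "Emit:" as a command line: name --argument value ..., lists and objects as JSON in quotes. jog_arm: Moves the arm, as the interface text tells. Its arguments: {"type":"object","properties":{"plan":{"type":"array","items":{"type":"array"}},"hand":{"type":"number"},"grip_force":{"type":"number"}},"required":["plan"]}

```bash
mkdir -p pics; ls
python3 - <<'E'
from bench import *
import cv2
o=get_obs();print(o)
for n in("scene","top"):
    print(n,get_calibration(n)); cv2.imwrite(f"pics/{n}0.png",grab_frame(n)[:,:,::-1])
E
```

```text
pics
{'clock': 0.0, 'joints': array([-1.23513819,  0.47778971,  0.02238865,  1.55646454, -0.01148321,
        1.10928211, -0.08312124]), 'qvel': array([ 0.00043058, -0.00030568, -0.00010187,  0.00126335, -0.00041456,
       -0.00154734,  0.00096945]), 'tau': array([-2.20431052e-04, -5.96464348e+01,  1.60801761e+00, -2.81190097e+01,
        1.25551698e-02,  9.44919360e-03,  3.43321540e-05]), 'tcp_pos': array([0.28963881, 0.60919036, 0.30292799]), 'orientation': array([-6.91352281e-01, -3.06434088e+00,  2.82789101e-03]), 'contact_force': array([-0.07761935, -0.3655255 , -0.03058238]), 'moment': array([ 0.01762072, -0.06138543,  0.05168625]), 'grip_width': 0.08533053353805001}
scene {'intrinsics': array([[446.07805576,   0.        , 321.69705226],
       [  0.        , 446.07805576, 234.29786651],
       [  0.        ,   0.        ,   1.        ]]), 'k1': 0.023978162063682557, 'xyz': array([ 1.16688922, -0.10846122,  0.83535073]), 'orientation': array([-1.93301008, -1.59778684,  0.60459178])}
top {'intrinsics': array([[437.06371115,   0.        , 325.85021366],
       [  0.        , 437.06371115, 240.03840667],
       [  0.        ,   0.        ,   1.        ]]), 'k1': -0.06912065893244525, 'xyz': array([0.37934108, 0.00262934, 1.11288219]), 'orientation': array([-2.13965817,  2.09036681, -0.20131328])}
```

View pics/scene0.png

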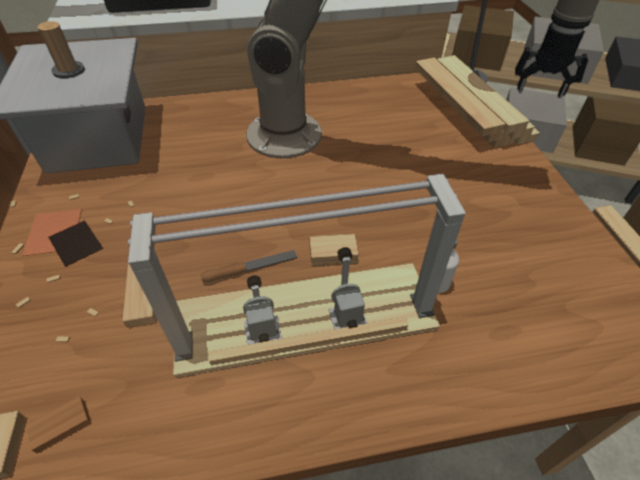

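View pics/top0.png

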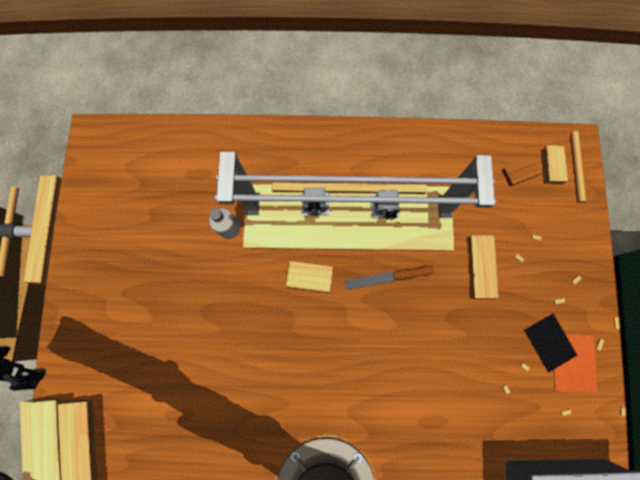

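The scene camera faces the robot, so its right is +y. The long roller is at about (346,253) and the short one at about (254,282). In the top view the long switch is at left, near (315,205), mostly hidden by a bar. I'll enlarge both views to measure.

Run:
```python
import cv2
s=cv2.imread("pics/scene0.png");t=cv2.imread("pics/top0.png")
a=cv2.resize(s[225:375,170:450],None,fx=2.8,fy=2.8,interpolation=cv2.INTER_CUBIC)[:,:784]
b=cv2.resize(t[140:300,205:500],None,fx=2.66,fy=2.66,interpolation=cv2.INTER_CUBIC)
cv2.imwrite("pics/c1.png",a);cv2.imwrite("pics/c2.png",b)
```

```text
(no output)
```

View pics/c1.png

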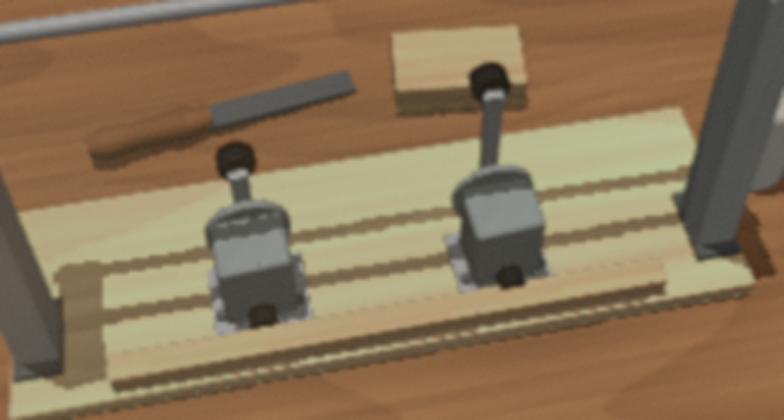

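View pics/c2.png

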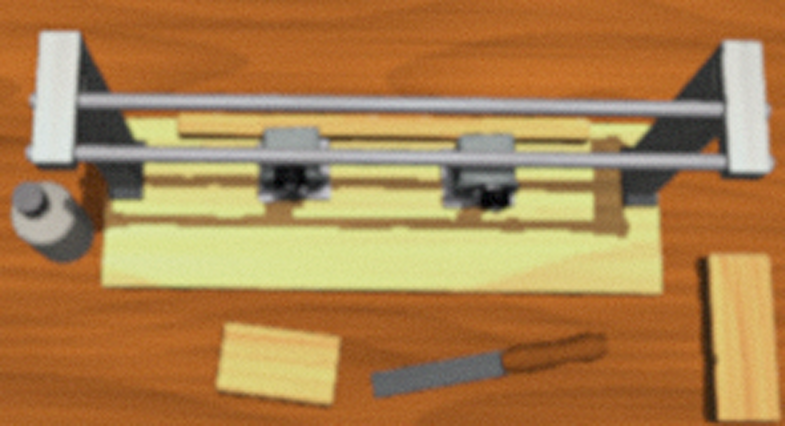

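The crops show the long roller at scene (345,254.6) and top (314,208). The short roller is at (254.3,282.5) and (391,214). The board's front corners are at top (243.7,248) and (453.5,250).

```bash
cat > h.py <<'E'
from bench import *
import numpy as np, cv2
from scipy.spatial.transform import Rotation as R
def ray(n,p):
    c=get_calibration(n);K=c["intrinsics"];k=c["k1"]
    d=np.array([(p[0]-K[0,2])/K[0,0],(p[1]-K[1,2])/K[1,1]]);u=d.copy()
    for _ in range(20):u=d/(1+k*(u@u))
    return c["xyz"],R.from_rotvec(c["orientation"]).apply([*u,1])
def at(n,p,z):
    o,d=ray(n,p);return o+d*(z-o[2])/d[2]
def tri(p,q):
    a,d=ray("scene",p);b,e=ray("top",q)
    s=np.linalg.lstsq(np.c_[d,-e],b-a,rcond=None)[0];P=a+s[0]*d;Q=b+s[1]*e
    return (P+Q)/2,np.linalg.norm(P-Q)
def px(n,X):
    c=get_calibration(n);K=c["intrinsics"];v=R.from_rotvec(c["orientation"]).inv().apply(np.array(X)-c["xyz"]);u=v[:2]/v[2]
    u=u*(1+c["k1"]*(u@u));return K[:2,:2]@u+K[:2,2]
E
python3 - <<'E'
from h import *
np.set_printoptions(precision=4,suppress=True)
C=lambda x,y:(x/2.66+205,y/2.66+140)
print("roller",tri((345,254.6),(314,208.4)),at("scene",(345,254.6),.173),at("top",(314,208.4),.173))
print("short",tri((254.3,282.5),(391,214)),at("scene",(254.3,282.5),.123),at("top",(391,214),.123))
fl,fr=at("top",C(103,287),.018),at("top",C(661,293),.018);print("board",fl,fr,np.linalg.norm(fl-fr))
# scene view: board back corners
S=lambda x,y:(x/2.8+170,y/2.8+225)
print("board scene FL,BL,BR",[at("scene",S(*p),.018) for p in((683,110),(750,278),(12,405))])
for p in((80,101),(720,108),(80,152),(720,161)):print("bar",at("top",C(*p),.306))
for n,p,z in(("block",(225,324),.036),("block",(332,403),.036),("file",(372,385),.01),("file",(605,340),.02),("gluecap",(35,203),.15),("blank",(715,260),.03)):print(n,at("top",C(*p),z))
E
```

```text
roller (array([0.6396, 0.0415, 0.1668]), np.float64(0.004078006361995631)) [0.6447 0.0422 0.173 ] [0.6375 0.0393 0.173 ]
short (array([ 0.6416, -0.1376,  0.1244]), np.float64(0.002886466169317979)) [ 0.6408 -0.1362  0.123 ] [ 0.6418 -0.1393  0.123 ]
board [0.5719 0.2218 0.018 ] [ 0.5783 -0.314   0.018 ] 0.5358384199044067
board scene FL,BL,BR [array([0.5804, 0.2281, 0.018 ]), array([0.7408, 0.2253, 0.018 ]), array([ 0.7395, -0.3096,  0.018 ])]
bar [0.659  0.1897 0.306 ]
bar [ 0.6647 -0.2794  0.306 ]
bar [0.6202 0.187  0.306 ]
bar [ 0.6242 -0.2775  0.306 ]
block [0.5362 0.1014 0.036 ]
block [ 0.4649 -0.0003  0.036 ]
file [ 0.4849 -0.038   0.01  ]
file [ 0.5314 -0.2583  0.02  ]
gluecap [0.6205 0.2586 0.15  ]
blank [ 0.6093 -0.3639  0.03  ]
```

The long roller is at about (0.641, 0.041, 0.173), halfway between the bars (x about 0.621 and 0.661), so the tool has to be tilted. The jog only turns about z. I'll go high and clear of everything, jaws along y, and see what happens at the edge of reach.

Emit:
jog_arm --plan '[[[0,-3,3.5],0.148],[[0,-3,3.5],0.148],[[0,-3,3.5],0.147],[[0,-3,3.5],0],[[0,-3,3.5],0],[[2,-4.3,1],0],[[2,-4.3,1],0],[[2,-4.3,1],0],[[2,-4.3,1],0],[[2,-4.3,1],0],[[2,-4.3,1],0],[[2,-4.3,1],0]]'

```text
clock: 1.3
tcp_pos: [0.4301, 0.1565, 0.5492]
orientation: [-0.001, -3.141, -0.0]
contact_force: [1.8, 0.0, 0.6]
grip_width: 0.0855
```

```bash
cat >> h.py <<'E'
def st():
    o=get_obs();M=R.from_rotvec(o["orientation"]).as_matrix();z=M[:,2]
    np.set_printoptions(precision=3,suppress=True)
    print("t",round(o["clock"],2),"tcp",o["tcp_pos"],"z",z,"y",M[:,1],"tilt",np.degrees(np.arccos(-z[2])).round(1),"az",np.degrees(np.arctan2(z[1],z[0])).round(1))
    print("j",o["joints"],"F",o["contact_force"],"w",o["grip_width"])
E
python3 -c "from h import *;st()"
```

```text
t 1.3 tcp [0.43  0.157 0.549] z [-0.  0. -1.] y [0.001 1.    0.   ] tilt 0.0 az 144.9
j [-0.755 -0.052  0.257  1.672  0.013  1.52   1.071] F [1.765 0.014 0.646] w 0.08553239831700256
```

Emit:
jog_arm --plan '[[[1,-2,4],0],[[1,-2,4],0],[[1,-2,4],0],[[1,-2,4],0],[[1,-2,4],0],[[2,-1,4],0],[[3,0,4],0],[[3,0,4],0]]'

```text
clock: 2.1
tcp_pos: [0.54, 0.0546, 0.7734]
orientation: [-0.007, 3.045, 0.023]
contact_force: [-0.3, 2.4, 0.2]
grip_width: 0.0853
```

```bash
python3 -c "from h import *;st()"
```

```text
t 2.1 tcp [0.54  0.055 0.773] z [ 0.097  0.015 -0.995] y [-0.005  1.     0.015] tilt 5.6 az 8.9
j [-0.688  0.167  0.627  0.991 -0.112  1.915  1.46 ] F [-0.259  2.388  0.168] w 0.08532240056262425
```

The tool tilts outward (5.6°) where j6 saturates. I'll carry on.

Emit:
jog_arm --plan '[[[2,0,4.5],0],[[2,0,4.5],0],[[2,0,4.5],0],[[2,0,4.5],0],[[2,0,4.5],0],[[2,0,4.5],0]]'

```text
clock: 2.7
tcp_pos: [0.6055, 0.0469, 0.8639]
orientation: [0.003, 2.813, 0.054]
contact_force: [-0.0, -0.6, 0.3]
grip_width: 0.0854
```

```bash
python3 -c "from h import *;st()"
```

```text
t 2.7 tcp [0.606 0.047 0.864] z [ 0.322  0.037 -0.946] y [-0.004  0.999  0.037] tilt 18.9 az 6.5
j [-0.423  0.296  0.457  0.623 -0.174  1.915  1.477] F [-0.049 -0.591  0.334] w 0.08539453666869799
```

Emit:
jog_arm --plan '[[[2,0,4.5],0],[[2,0,4.5],0],[[2,0,4.5],0],[[2,0,4.5],0],[[2,0,4.5],0],[[2,0,4.5],0],[[2,0,4.5],0],[[2,0,4.5],0]]'

```text
clock: 3.5
tcp_pos: [0.6444, 0.0395, 0.954]
orientation: [0.006, 2.547, 0.085]
contact_force: [0.1, 0.1, 0.1]
grip_width: 0.0856
```

```bash
python3 -c "from h import *;st()"
```

```text
t 3.5 tcp [0.644 0.039 0.954] z [ 0.559  0.06  -0.827] y [-0.014  0.998  0.063] tilt 34.2 az 6.1
j [-0.337  0.465  0.982  0.243 -0.754  1.915  1.532] F [0.073 0.125 0.069] w 0.08560868879587244
```

Emit:
jog_arm --plan '[[[-1,0,4],0],[[-1,0,4],0],[[-1,0,4],0],[[-1,0,4],0]]'

```text
clock: 3.9
tcp_pos: [0.5629, 0.0368, 1.0189]
orientation: [0.009, 2.45, 0.092]
contact_force: [0.0, 0.4, -0.8]
grip_width: 0.0853
```

```bash
python3 -c "from h import *;st()"
```

```text
t 3.9 tcp [0.563 0.037 1.019] z [ 0.636  0.064 -0.769] y [-0.017  0.997  0.069] tilt 39.7 az 5.7
j [-0.359  0.317  0.613  0.242 -0.372  1.915  1.472] F [ 0.006  0.379 -0.777] w 0.08531461075836391
```

The tilt is 39.7°. I'll turn the azimuth to zero and descend in front of the bars, holding the tilt.

Emit:
jog_arm --plan '[[[-0.7,0,-4],-0.1],[[-0.7,0,-4.5],0],[[-0.7,0,-4.5],0],[[-0.7,0,-4.5],0],[[-0.7,0,-4.5],0],[[-0.7,0,-4.5],0],[[-0.7,0,-4.5],0],[[-0.7,0,-4.5],0],[[-0.7,0,-4.5],0],[[-0.7,0,-4.5],0],[[0,0,-2],0]]'

```text
clock: 5.0
tcp_pos: [0.4975, 0.0436, 0.6318]
orientation: [0.09, 2.445, 0.081]
contact_force: [-0.6, -0.1, 0.6]
grip_width: 0.0853
```

```bash
python3 -c "from h import *;st()"
```

```text
t 5.0 tcp [0.497 0.044 0.632] z [ 0.641  0.035 -0.767] y [0.044 0.996 0.082] tilt 39.9 az 3.1
j [-0.782 -0.329  0.335  1.818  0.41   1.     0.96 ] F [-0.602 -0.125  0.646] w 0.08533467877688738
```

Emit:
jog_arm --plan '[[[0,0,-4],-0.04],[[0,0,-4],0],[[0,0,-4],0],[[0,0,-4],0],[[0,0,-4],0],[[0,0,-4],0],[[0,0,-4],0],[[0,0,0],0]]'

```text
clock: 5.8
tcp_pos: [0.4963, 0.0434, 0.3515]
orientation: [0.138, 2.445, 0.059]
contact_force: [-1.5, -0.1, -0.3]
grip_width: 0.0851
```

Run:
```python
from h import *
st()
s=grab_frame("scene")[:,:,::-1];cv2.imwrite("pics/s1.png",cv2.resize(s[130:380,120:480],None,fx=2.2,fy=2.2,interpolation=cv2.INTER_CUBIC))
```

```text
t 5.8 tcp [0.496 0.043 0.352] z [ 0.639  0.006 -0.769] y [0.084 0.993 0.078] tilt 39.7 az 0.6
j [-0.634 -0.122  0.301  2.314  0.725  0.357  0.525] F [-1.533 -0.103 -0.332] w 0.08513054669373156
```

View pics/s1.png

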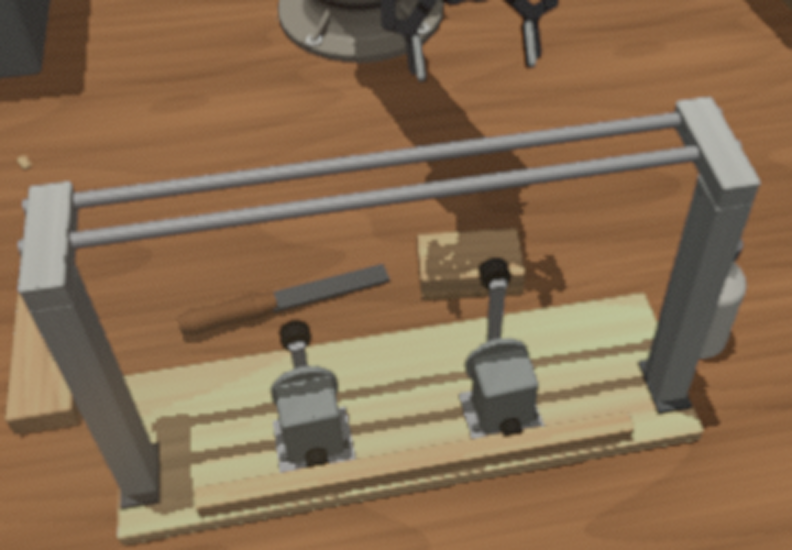

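Scene crop: the gripper is in front of the bars. The fingertips, at crop (420,75) and (530,65), straddle the roller's line. The roller is at (493,272), upright. I'll advance most of the way along the tool axis.

Emit:
jog_arm --plan '[[[1,0,-2.2],0],[[1.2,0,-1.8],0],[[1.2,0,-1.6],0],[[1.2,0,-1.6],0],[[1.2,0,-1.5],0],[[1.2,0,-1.5],0],[[1.2,0,-1.5],0],[[0,0,0],0]]'

```text
clock: 6.65
tcp_pos: [0.5783, 0.044, 0.2503]
orientation: [0.136, 2.429, 0.055]
contact_force: [-0.4, 0.9, 0.9]
grip_width: 0.0855
```

Run:
```python
from h import *
st()
s=grab_frame("scene")[:,:,::-1];cv2.imwrite("pics/s2.png",cv2.resize(s[130:330,260:460],None,fx=3,fy=3,interpolation=cv2.INTER_CUBIC))
```

```text
t 6.65 tcp [0.578 0.044 0.25 ] z [ 0.651  0.004 -0.759] y [0.083 0.994 0.076] tilt 40.7 az 0.3
j [-0.162  0.225 -0.102  2.251  1.729  0.186 -0.459] F [-0.368  0.919  0.949] w 0.08547422987229428
```

View pics/s2.png

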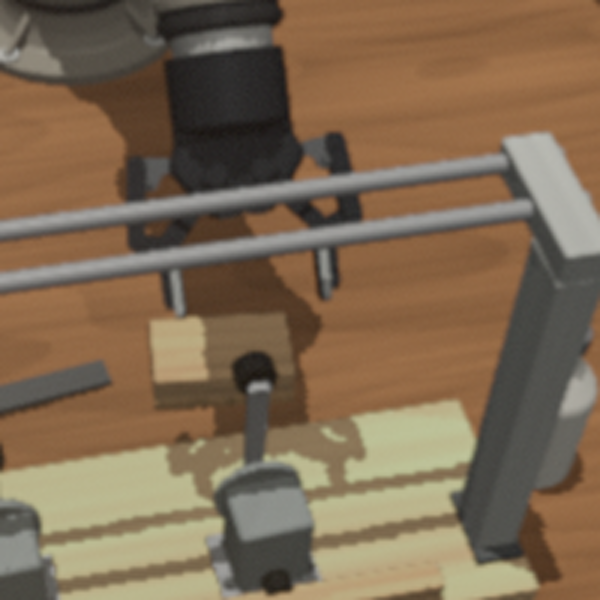

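Roller at crop (253,370), fingertips at (178,310) and (325,295), so it is centred between them. The bars are clear of the gripper's body. I'll go in the rest of the way.

Emit:
jog_arm --plan '[[[0.65,0,-0.9],0],[[0.65,0,-0.9],0],[[0.65,0,-0.9],0],[[0.6,0,-0.9],0],[[0.6,0,-0.9],0],[[0,0,0],0]]'

```text
clock: 7.3
tcp_pos: [0.6081, 0.0445, 0.2052]
orientation: [0.135, 2.431, 0.056]
contact_force: [0.3, -0.0, -0.0]
grip_width: 0.0853
```

Run:
```python
from h import *
st()
s=grab_frame("scene")[:,:,::-1];cv2.imwrite("pics/s3.png",cv2.resize(s[130:330,260:460],None,fx=3,fy=3,interpolation=cv2.INTER_CUBIC))
```

```text
t 7.3 tcp [0.608 0.044 0.205] z [ 0.65   0.004 -0.76 ] y [0.083 0.994 0.076] tilt 40.6 az 0.4
j [-0.024  0.36  -0.248  2.209  2.048  0.258 -0.744] F [ 0.329 -0.004 -0.003] w 0.08528881667107681
```

View pics/s3.png

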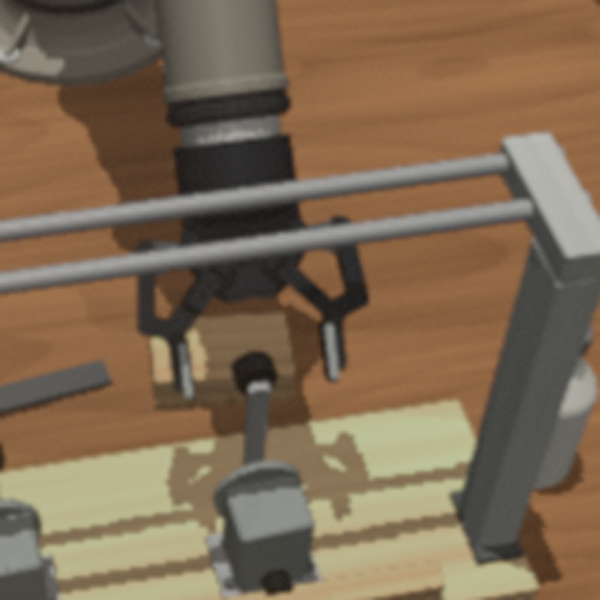

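The pads sit either side of the roller at crop (253,372), left pad tip (187,392) and right pad tip (333,375), nothing touching. I'll narrow the gap and go 10 mm lower, then check.

Emit:
jog_arm --plan '[[[0.1,-0.1,-0.5],0],[[0.1,-0.1,-0.5],0],[[0,0,0],0],[[0,0,0],0],[[0,0,0],0]]' --hand 5.5 --grip_force 30

```text
clock: 7.85
tcp_pos: [0.6091, 0.0424, 0.1938]
orientation: [0.135, 2.433, 0.057]
contact_force: [-0.9, 0.3, 0.0]
grip_width: 0.0549
```

Emit:
jog_arm --plan '[[[0,1.0,0],0],[[0,1.0,0],0],[[0,1,0],0],[[0,1,0],0],[[0,0,0],0]]'

```text
clock: 8.35
tcp_pos: [0.6087, 0.0844, 0.1934]
orientation: [0.132, 2.434, 0.059]
contact_force: [-1.0, -2.4, 0.1]
grip_width: 0.0551
```

Run:
```python
from h import *
st()
s=grab_frame("scene")[:,:,::-1];cv2.imwrite("pics/s4.png",cv2.resize(s[130:330,260:460],None,fx=3,fy=3,interpolation=cv2.INTER_CUBIC))
```

```text
t 8.35 tcp [0.609 0.084 0.193] z [ 0.648  0.007 -0.762] y [0.08  0.994 0.077] tilt 40.4 az 0.6
j [-0.102  0.392 -0.258  2.199  1.986  0.315 -0.746] F [-1.016 -2.384  0.099] w 0.05514761402785682
```

View pics/s4.png

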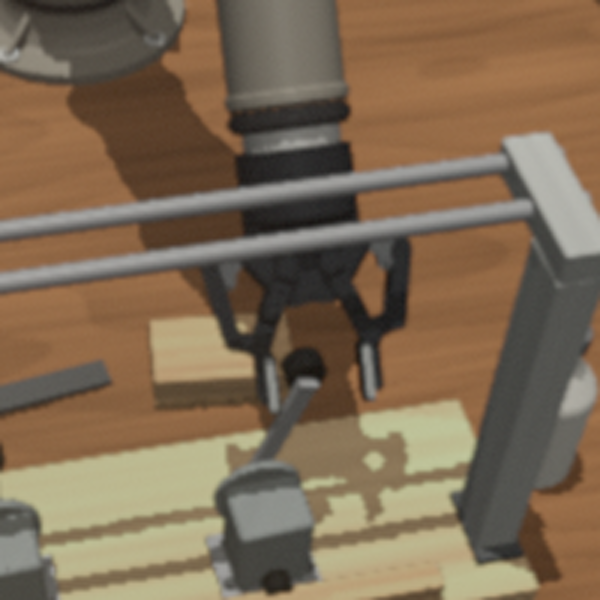

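The right finger (at crop (270,385)) has the roller at (303,368), about 0.3 rad to the left as predicted. I'll push 3 cm more, hold, and measure.

Emit:
jog_arm --plan '[[[0,1,0],0],[[0,1,0],0],[[0,1,0],0],[[0,0,0],0],[[0,0,0],0],[[0,0,0],0],[[0,0,0],0]]'

```text
clock: 9.1
tcp_pos: [0.6095, 0.112, 0.1941]
orientation: [0.135, 2.432, 0.057]
contact_force: [-0.5, -2.9, 2.8]
grip_width: 0.0551
```

Run:
```python
from h import *
st()
s=grab_frame("scene")[:,:,::-1];cv2.imwrite("pics/s5.png",cv2.resize(s[180:330,280:430],None,fx=4,fy=4,interpolation=cv2.INTER_CUBIC))
P=np.array([.641,.041,.073])
for th in(0,.4,.5,.6,.7,.8):print(th,(px("scene",P+.1*np.array([0,np.sin(th),np.cos(th)]))-[280,180])*4)
```

```text
t 9.1 tcp [0.609 0.112 0.194] z [ 0.649  0.005 -0.761] y [0.082 0.994 0.077] tilt 40.5 az 0.5
j [-0.169  0.398 -0.248  2.185  1.902  0.344 -0.711] F [-0.479 -2.862  2.782] w 0.055055556590559836
0 [255.937 292.891]
0.4 [333.334 291.722]
0.5 [350.525 294.742]
0.6 [366.443 299.002]
0.7 [380.92  304.431]
0.8 [393.816 310.945]
```

View pics/s5.png

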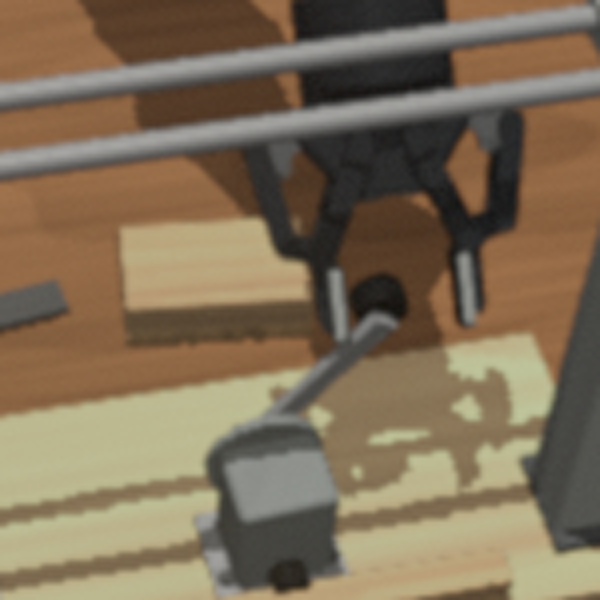

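The roller is at crop (378,298), which projects to about 0.67 rad, past the click and well short of 1.0. I'll release to the middle and wait.

Emit:
jog_arm --plan '[[[0,-1.5,0],0],[[0,-1.5,0],0],[[0,-1.5,0],0],[[0,-1.5,0],0],[[0,-1.1,0],0],[[0,0,0],0],[[0,0,0],0],[[0,0,0],0],[[0,0,0],0],[[0,0,0],0],[[0,0,0],0],[[0,0,0],0]]'

```text
clock: 10.35
tcp_pos: [0.6091, 0.0417, 0.1936]
orientation: [0.134, 2.433, 0.057]
contact_force: [0.1, -0.1, -0.2]
grip_width: 0.0552
```

Run:
```python
from h import *
st()
s=grab_frame("scene")[:,:,::-1];cv2.imwrite("pics/s6.png",cv2.resize(s[180:330,280:430],None,fx=4,fy=4,interpolation=cv2.INTER_CUBIC))
```

```text
t 10.35 tcp [0.609 0.042 0.194] z [ 0.648  0.006 -0.761] y [0.082 0.994 0.077] tilt 40.4 az 0.5
j [ 0.009  0.386 -0.279  2.21   2.113  0.276 -0.796] F [ 0.105 -0.068 -0.186] w 0.055167632488635945
```

View pics/s6.png

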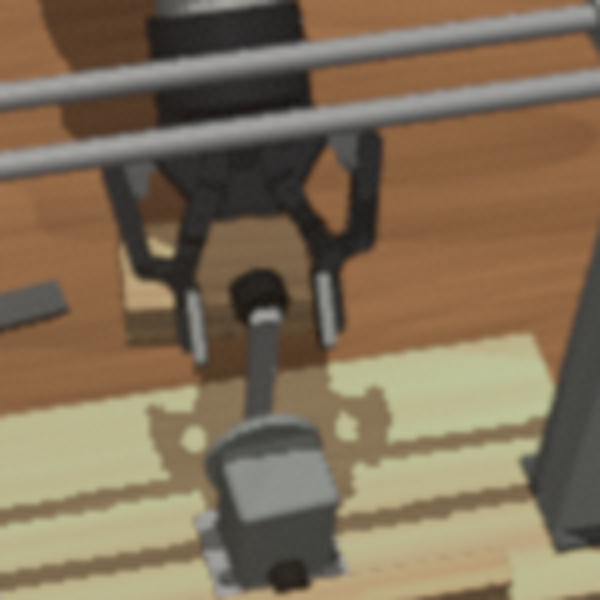

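The arm is upright at crop (259,293) with both pads clear and no measured force. Now the same to the right.

Emit:
jog_arm --plan '[[[0,-1,0],0],[[0,-1,0],0],[[0,-1,0],0],[[0,-1,0],0],[[0,-1,0],0],[[0,-1,0],0],[[0,-1,0],0],[[0,0,0],0],[[0,0,0],0],[[0,0,0],0],[[0,0,0],0]]'

```text
clock: 11.5
tcp_pos: [0.6089, -0.0281, 0.1937]
orientation: [0.134, 2.434, 0.058]
contact_force: [-4.7, 1.6, 2.8]
grip_width: 0.0551
```

Run:
```python
from h import *
st()
s=grab_frame("scene")[:,:,::-1];cv2.imwrite("pics/s7.png",cv2.resize(s[180:330,230:380],None,fx=4,fy=4,interpolation=cv2.INTER_CUBIC))
P=np.array([.641,.041,.073])
for th in(-.4,-.5,-.6,-.7,-.8):print(th,(px("scene",P+.1*np.array([0,np.sin(th),np.cos(th)]))-[230,180])*4)
```

```text
t 11.5 tcp [ 0.609 -0.028  0.194] z [ 0.648  0.006 -0.762] y [0.081 0.994 0.077] tilt 40.4 az 0.5
j [ 0.236  0.394 -0.362  2.207  2.308  0.221 -0.849] F [-4.684  1.601  2.756] w 0.055058581752768385
-0.4 [376.231 314.959]
-0.5 [357.818 323.324]
-0.6 [340.478 332.63 ]
-0.7 [324.414 342.751]
-0.8 [309.808 353.555]
```

View pics/s7.png

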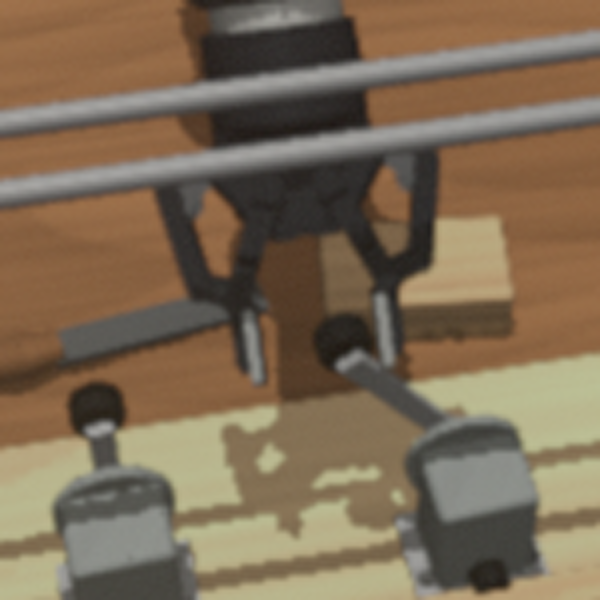

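The roller is at crop (342,340), about −0.62 rad, held for 0.4 s. The short arm stands untouched at (97,408). I'll release, then back out along the tool axis.

Emit:
jog_arm --plan '[[[0,1.5,0],0],[[0,1.5,0],0],[[0,1.5,0],0],[[0,1.5,0],0],[[0,1,0],0],[[0,0,0],0],[[0,0,0],0],[[0,0,0],0],[[0,0,0],0]]'

```text
clock: 12.45
tcp_pos: [0.6092, 0.0403, 0.1936]
orientation: [0.136, 2.433, 0.056]
contact_force: [1.0, 1.1, -0.2]
grip_width: 0.055
```

Emit:
jog_arm --plan '[[[-0.65,0,0.76],0],[[-0.65,0,0.76],0],[[-1.3,0,1.5],0],[[-1.3,0,1.5],0],[[-1.3,0,1.5],0],[[-1.3,0,1.5],0],[[-1.3,0,1.5],0],[[-1.3,0,1.5],0],[[0,0,0],0],[[0,0,0],0],[[0,0,0],0],[[0,0,0],0]]'

```text
clock: 13.65
tcp_pos: [0.5183, 0.0413, 0.2981]
orientation: [0.135, 2.434, 0.057]
contact_force: [-0.5, -0.3, -0.1]
grip_width: 0.0547
```

Run:
```python
from h import *
st()
s=grab_frame("scene")[:,:,::-1];cv2.imwrite("pics/s8.png",cv2.resize(s[130:380,120:480],None,fx=2.2,fy=2.2,interpolation=cv2.INTER_CUBIC))
```

```text
t 13.65 tcp [0.518 0.041 0.298] z [ 0.647  0.005 -0.762] y [0.082 0.994 0.077] tilt 40.4 az 0.5
j [-0.147  0.042 -0.143  2.322  1.111  0.208  0.137] F [-0.5   -0.32  -0.081] w 0.05467473879929139
```

View pics/s8.png

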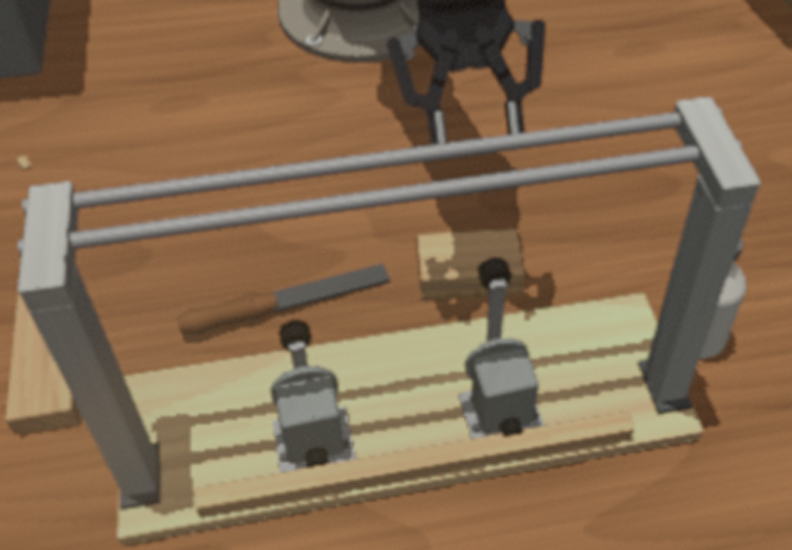

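The long roller at (493,272) and short roller at (295,334) are both exactly where they were before. The loose things have not moved and the gripper is clear, so I'm handing in.

```bash
python3 -c "from bench import *;print(hand_in())"
```

```text
the job is handed in; nothing more can be done
None
```

I tested the long-armed switch (the left one) both ways and handed the job in at about 14 s of the 61 s allowed; the hand-in reported no verdict.

- **Tilting the tool:** the jog only turns about the vertical. I pushed the pose past the arm's reach, high and clear of everything, until the tool tilted about 40°. I then went in under the guard bars with the open fingers either side of the roller.
- **Left:** the right finger pushed the arm to about +0.67 rad and held it for at least 0.4 s. I then let it go, and a picture showed it upright with both fingers clear.
- **Right:** the left finger pushed the arm to about −0.62 rad and held it for about 0.4 s. I then let it go and backed the tool out along its axis.
- **Last checks:** the final picture shows both arms upright where they started and the loose things unmoved. The gripper is clear and the measured force was about 0.6 N or less, which is noise.

The arm angles are estimates from the pictures, because the joint cannot be read. The force reading during the right push was noisier than expected: about 4.7 N along x but only 1.6 N sideways. The arm still moved as planned.

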